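Unload the burn-in fixture

ROBOT

A 6-joint arm with a two-finger parallel gripper is mounted at the origin on a cart in front of the work surface, level with it; the furniture and walls round the work are solid. World frame = base frame: x ahead of the robot, y to its left, z up, the work surface at z = 0. Lengths are in m, angles in degrees, forces in N, time in s.
With the tool pointing down it reaches from about 0.3 to 0.75 m from the base axis. Payload 8.5 kg.
Tool frame: the origin (TCP) lies at the very end of the fingers, on their centre line; the grasp point (between the pads) lies 19 mm behind it (env.tcp_to_grasp is the distance from the TCP to the grasp point, in m); z points along the fingers, y is the line along which they close (so a half turn about z gives the same grasp; the last joint's range is limited). The gripper opens to 85 mm and grips with 20 to 120 N. Pads are 22 mm wide; open, the fingers measure 114 mm over their backs; the gripper's body (76 mm by 85 mm) begins 54 mm behind the grasp point. The pads swing forward as they close: fully open they stand 13 mm farther back than shut.
Start: joints at [-76.622, 21.807, 74.336, -0, 83.858, -12.336], TCP at [0.239, -0.496, 0.231] pointing down, gripper open.
Joint ranges: [-178.18, 178.18], [-50.72, 133.34], [12.68, 142.11], [-81.47, 261.47], [9.98, 163.14], [-165.26, 165.26]. Speed limits (degrees/s): [136.94, 136.94, 180, 180, 180, 180].

INTERFACE

Orientations are given as a 3x3 rotation matrix whose columns are the frame's x, y, z axes.
In Python, from rig import status, get_image, env gives the robot as it stands.
- The arm moves only by the shell command python3 -m handwheel 'ROWS' [FORCE]. ROWS is text: rows parted by semicolons, each of 7 numbers parted by spaces: the shift along the world's x, y, z in cm, then the turn, a rotation vector about the world's x, y, z in degrees, then the opening, from 0 (shut) to 1 (fully open). In form: dx dy dz wx wy wz gripper; .... A call has 1 to 8 rows; each row is the pose to reach, as a shift and turn from the pose commanded when the call began; what a row does not reach only later rows make up. A row lasts 1/12 s, in which the tool goes at most 41.7 mm and 7.16 degrees, less where a joint would pass 70% of its speed; a pose out of reach is approached as far as the arm can. A call with a gripper value outside its range is refused whole. The fingers move at their own pace and stop on an object; FORCE is the grip in N (left out, the last holds). Time passes only in rows, so rows that repeat a pose let the fingers close. It gives the time, the measured TCP pose, the force, the opening and the grip force at its end, in the units of the state.
- status.observe(): the state, without advancing time (a new reading comes with each control period).
- get_image(name): name is "scene" or "top" or "wrist"; returns a dict with "color" (400x640x3 uint8, red, green, blue), "vertical_fov" (degrees; the focal length in pixels is half the picture's height over the tangent of half this angle, whatever the lens; pixels are square), "cx", "cy" (the principal point, pixels), "xyz" and "orientation" of the camera in the world. Camera axes: x right, y down, z forward; pixel columns grow to the right and rows downward; lengths in m; the calibration is good to about 2 mm. A picture is of the moment at which its call begins. There is no depth.
- env.close_job(): hands the job in; it is judged then, once.
The state is a dict: "time_s": time; "q": joint angles; "qvel": joint speeds; "joint_efforts": joint torques, N m; "position": TCP position; "tool_rot": TCP orientation; "ft_force": force on the tool from outside, world axes, zero at the start; "wrist_torque": the same for the moment, N m; "grip_width": finger opening in m; "gripper_force": force on a finger pad.
Only numpy, scipy, OpenCV 4.12 (cv2) and the standard library are available. Lean on these libraries where they do the work, as an engineer would, in place of code of your own. Each camera call takes 0.05 s, during which the arm holds its last target. There are 200 camera calls.

TASK

The burn-in run is over: press the fixture's red stop button fully down and let it come up, then squeeze the cover's two orange spring tabs inward, lift the clear cover off and set it down right side up on the bench. Draw every green board straight up out of its guides by the bar on its top edge and stand each one upright in a bay of its own in the blue transfer rack, leaving the grey blank plate in the fixture. Finally refit the cover the way it was so that it is fully home with both tabs sprung out again, and leave the other things on the bench where they are.

Things in the scene. Friction and masses are not known exactly. Their poses are not given: they have to be found in the camera images.
- fixture: burn-in fixture fixed to the bench: light-grey open-topped card cage, dark control pod at its -y end. Origin: on the bench under the cage's middle, z up, y along the cage. Cage outside 85 (x) by 260 mm (y), walls 6 mm, rims at z = 118 mm, floor at z = 12 mm. Six board slots at y = -95, -57, -19, 19, 57, 95 mm: vertical guide channels 7 mm wide on the long walls, up to z = 88 mm
- cover_seat (a point): on the fixture, 98 mm above its origin: where the cover's origin is when home, with the fixture's yaw (or half a turn from it); about 1.5 mm play. Just above, z = 112 to 117.5 mm, steel catch lips stick 6.5 mm inward from the middle (16 mm long) of both long walls. Pod: x -44 to 44, y -206 to -146 mm, top at z = 70 mm
- cover: clear plastic snap cover with dark edges, loose, 0.18 to 0.29 kg. Origin: centre of the plane of its skirt's lower edge, on which it can stand; z up, y along its length. 103 by 279 mm at the foot of the skirt, which flares 15 degrees, so it finds its seat from 4 mm off. Plate 92 by 268 mm, z = 20 to 25 mm (bezel in the middle to z = 27 mm); at home the plate rests on the cage's rims
- cover_grip (a point): on the cover, midway between its two orange tabs, at z = 40 mm of the cover. Tabs at x = -26 and 26 mm: 30 mm wide (y), z = 27 to 52 mm, outer faces 56 mm apart at rest, 42 mm squeezed. Dark rib between them 14 mm thick, to z = 39 mm. Below the plate each tab has an outward hook (flat top at z = 9 mm), 4 mm under its catch lip at rest: squeeze both while lifting the cover off or lowering it on, then let go
- tab_front (a joint): the cover's tab on its -x side: 0 at rest (sprung out), 0.007 m fully squeezed inward, hook free from 0.006 m; spring 1 N at rest, 6 N fully in
- tab_back (a joint): the cover's tab on its +x side, the same
- stop_button (a joint): red push button on top of the pod: 0 up, 0.006 m fully down; fully down takes 5 N; it springs back up by itself
- stop_button_top (a point): centre of the button's top face (30 mm across); at fixture x = 0, y = -176 mm, z = 92 mm when up. The bench beyond the pod (world x 0.37 to 0.65, y -0.39 to -0.27 m) is clear
- board_rack: loose transfer rack, 0.64 to 1.04 kg: blue base 100 (x) by 242 (y) by 8 mm, a low rail (to z = 17 mm) along each long side, 92 mm apart inside. Origin: centre of its underside; five bays across it at y = -92, -46, 0, 46, 92 mm, each a 9 mm gap between two light-grey dividers (66 mm along x, to z = 48 mm) with lips that flare to 20 mm apart at z = 55 mm
- bay_1 (a point): floor of the rack's bay at y = -92 mm, its middle, 8 mm above the rack's origin. A board stands in a bay with its width along the rack's x (either way round) and its lower edge on this floor
- bay_2 (a point): the same for the bay at y = -46 mm
- bay_3 (a point): the same for the bay at y = 0 mm
- bay_4 (a point): the same for the bay at y = 46 mm
- bay_5 (a point): the same for the bay at y = 92 mm
- board_1: green plug-in test board (may be absent): 70 mm wide (x), 4 mm thick (y), 88 mm tall, 0.056 to 0.091 kg. Origin: middle of its lower edge, z up. Along the top edge a green grip bar 60 (x) by 8 mm (y), z = 74 to 88 mm. In its slot the origin is 12 mm above the bench, the bar's top at 100 mm, 30 mm free to a neighbour's bar. Any board may be in any slot
- board_2: green plug-in test board (may be absent): 70 mm wide (x), 4 mm thick (y), 88 mm tall, 0.056 to 0.091 kg. Origin: middle of its lower edge, z up. Along the top edge a green grip bar 60 (x) by 8 mm (y), z = 74 to 88 mm. In its slot the origin is 12 mm above the bench, the bar's top at 100 mm, 30 mm free to a neighbour's bar. Any board may be in any slot
- board_3: green plug-in test board (may be absent): 70 mm wide (x), 4 mm thick (y), 88 mm tall, 0.056 to 0.091 kg. Origin: middle of its lower edge, z up. Along the top edge a green grip bar 60 (x) by 8 mm (y), z = 74 to 88 mm. In its slot the origin is 12 mm above the bench, the bar's top at 100 mm, 30 mm free to a neighbour's bar. Any board may be in any slot
- board_4: green plug-in test board (may be absent): 70 mm wide (x), 4 mm thick (y), 88 mm tall, 0.056 to 0.091 kg. Origin: middle of its lower edge, z up. Along the top edge a green grip bar 60 (x) by 8 mm (y), z = 74 to 88 mm. In its slot the origin is 12 mm above the bench, the bar's top at 100 mm, 30 mm free to a neighbour's bar. Any board may be in any slot
- board_5: green plug-in test board (may be absent): 70 mm wide (x), 4 mm thick (y), 88 mm tall, 0.056 to 0.091 kg. Origin: middle of its lower edge, z up. Along the top edge a green grip bar 60 (x) by 8 mm (y), z = 74 to 88 mm. In its slot the origin is 12 mm above the bench, the bar's top at 100 mm, 30 mm free to a neighbour's bar. Any board may be in any slot
- blank_plate: grey blank plate of the same size and shape as a board, with a darker bar, in one of the slots; it stays there
- ipa_bottle: solvent bottle, 53 mm across, 155 mm tall, bystander; origin under its centre
- specimen_jar: white jar, 47 mm across, 50 mm tall, bystander; origin under its centre

How it is judged (in metres and radians):
On the way, in this order (a step that is already met when the one before it is completed fails the run):
1. the stop button is pressed fully down while the cover is still on (value of joint stop_button above 0.005 m and z of cover in the frame of fixture below 0.105 m).
2. the stop button has come up again (value of joint stop_button below 0.001 m and z of cover in the frame of fixture below 0.105 m), for 0.1 s.
3. the cover stands released, right side up, on the bench beside the fixture (height (world z) of cover below 0.03 m and angle between cover's own z axis and vertical below 0.15 rad and linear speed of cover below 0.03 m/s and contact force between cover and the fingers below 0.1 N), for 0.2 s.
At the end, for the whole second after the job is handed in: every green board stands in its own rack bay (14 mm of the middle line, 6 mm of the base, lean under 0.22 rad, 35 mm apart); rack level; cover home (4 mm in x, 5 in y, 2.5 in z, 0.03 rad), tabs within 2 mm of rest; blank plate down in its slot; button up (x of board_1 in the frame of board_rack between -0.014 and 0.014 m and y of board_1 in the frame of board_rack between -0.102 and 0.102 m and z of each of board_1, board_2, board_3, board_4, board_5 in the frame of board_rack below 0.014 m and angle between each of board_1, board_2, board_3, board_4, board_5's own z axis and vertical below 0.22 rad and x of board_2 in the frame of board_rack between -0.014 and 0.014 m and y of board_2 in the frame of board_rack between -0.102 and 0.102 m and x of board_3 in the frame of board_rack between -0.014 and 0.014 m and y of board_3 in the frame of board_rack between -0.102 and 0.102 m and x of board_4 in the frame of board_rack between -0.014 and 0.014 m and y of board_4 in the frame of board_rack between -0.102 and 0.102 m and x of board_5 in the frame of board_rack between -0.014 and 0.014 m and y of board_5 in the frame of board_rack between -0.102 and 0.102 m and distance between board_1 and board_2 above 0.035 m and distance between each of board_1, board_2 and board_3 above 0.035 m and distance between each of board_1, board_2, board_3 and board_4 above 0.035 m and distance between each of board_1, board_2, board_3, board_4 and board_5 above 0.035 m and angle between board_rack's own z axis and vertical below 0.08 rad and x of cover in the frame of fixture between -0.004 and 0.004 m and y of cover in the frame of fixture between -0.005 and 0.005 m and z of cover in the frame of fixture below 0.1005 m and angle between cover's own z axis and vertical below 0.03 rad and value of joint each of tab_front, tab_back below 0.002 m and z of blank_plate in the frame of fixture below 0.016 m and value of joint stop_button below 0.001 m); the robot touches nothing.
It fails at once if the solvent bottle is moved more than 3 cm (distance of ipa_bottle from where it was at the start of the episode above 0.03 m).
It fails at once if the specimen jar is moved more than 3 cm (distance of specimen_jar from where it was at the start of the episode above 0.03 m).
It fails at once if a blank plate is pulled out of its slot (z of blank_plate in the frame of fixture above 0.05 m).
Of board_1, board_2, board_3, board_4, board_5 only 3 to 5 are there at a start; the rules pass over those that are not, and their reading is None.
At some moment in a run one of board_rack, cover may be knocked a few centimetres aside while the robot is not near it.
It also fails if it takes over 210 s, if anything falls off the work surface, if the arm or the gripper's body presses on something with over 40 N, if the wrist force passes 120 N, or if a joint passes its speed limit or range.

## Working session

There is one attempt and no reset: what is moved stays moved. The work goes in short steps, Python scripts to look and compute and a shell command to move; the robot and the scene stay as the last step left them, time stands still between calls to the robot, and variables do not carry over. Pictures are saved under pics/ and viewed, at most 19 in all, crops included, and the job is handed in when it is done.

```bash
ls; mkdir -p pics; cat > h.py <<'E'
import numpy as np,cv2
from rig import status,get_image,env
def shot(n,f):
    im=get_image(n); cv2.imwrite('pics/'+f+'.png',im['color'][:,:,::-1]); np.save('pics/'+f+'.npy',im,allow_pickle=True); return im
def load(f): return np.load('pics/'+f+'.npy',allow_pickle=True).item()
def ray(im,u,v):
    f=200/np.tan(np.radians(im['vertical_fov'])/2)
    d=np.array(im['orientation'])@np.array([(u-im['cx'])/f,(v-im['cy'])/f,1]); return np.array(im['xyz']),d
def onz(im,u,v,z):
    o,d=ray(im,u,v); return o+d*(z-o[2])/d[2]
def proj(im,p):
    f=200/np.tan(np.radians(im['vertical_fov'])/2)
    c=np.array(im['orientation']).T@(np.array(p)-im['xyz']); return c[0]/c[2]*f+im['cx'],c[1]/c[2]*f+im['cy']
def tri(a,pa,b,pb):
    o1,d1=ray(a,*pa);o2,d2=ray(b,*pb)
    s=np.linalg.lstsq(np.array([d1,-d2]).T,o2-o1,rcond=None)[0]
    p,q=o1+s[0]*d1,o2+s[1]*d2; return (p+q)/2,np.linalg.norm(p-q)
E
python3 - <<'E'
from h import *
for n in ['top','scene']:
    i=shot(n,n+'0'); print(n,i['vertical_fov'],i['xyz'],np.round(i['orientation'],3).tolist())
print(status.observe())
E
```

```text
pics
top 51.53043130352715 [ 0.43293774 -0.01138118  1.56102819] [[-0.018, -0.995, 0.097], [-1.0, 0.019, 0.01], [-0.012, -0.097, -0.995]]
scene 47.14322597402638 [ 0.51281368 -1.21172529  0.92903201] [[0.997, -0.051, 0.059], [-0.078, -0.556, 0.827], [-0.009, -0.829, -0.558]]
{'time_s': 0.1, 'q': array([-7.66204024e+01,  2.18365586e+01,  7.43770043e+01, -1.07062272e-03,
        8.38587877e+01, -1.23332898e+01]), 'qvel': array([-0.09467247,  0.02914138, -0.09347412,  0.00845772, -0.02608965,
       -0.03585407]), 'joint_efforts': array([ 3.43285996e-03, -4.49220371e+01, -2.31655294e+01, -2.39870451e-04,
        3.67530345e-03, -3.07019285e-06]), 'position': array([ 0.23857937, -0.49528079,  0.23079893]), 'tool_rot': array([[ 9.00978623e-01,  4.33863371e-01, -3.10278023e-04],
       [ 4.33863409e-01, -9.00977826e-01,  1.22418356e-03],
       [ 2.51574785e-04, -1.23758150e-03, -9.99999203e-01]]), 'ft_force': array([ 0.89075078, -0.83315388, -0.78735186]), 'wrist_torque': array([ 0.00117929,  0.01383773, -0.01329621]), 'gripper_force': 0.0, 'grip_width': 0.08517364517631695}
```

View pics/top0.png

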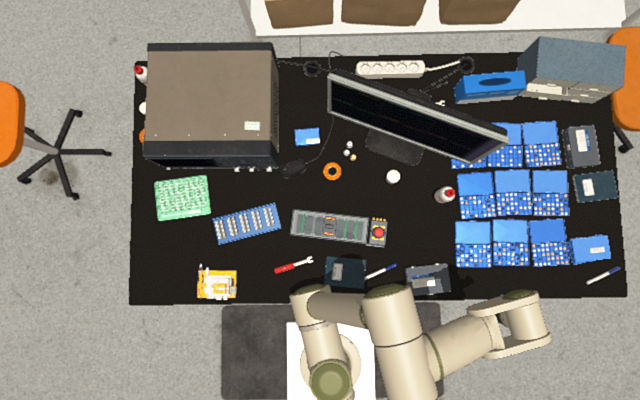

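View pics/scene0.png

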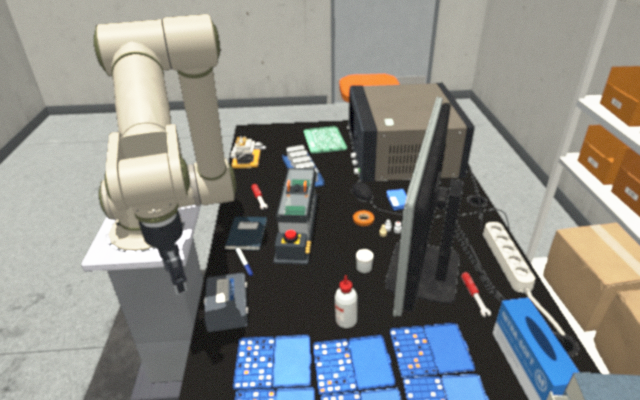

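Top view: the fixture is at about (330,228) with the red button at (379,232), and the rack is at (247,223). Jar (393,177), bottle (445,194). In the scene view the button is at (291,236) and the tabs at about (297,187).

```bash
cat > m1.py <<'E'
from h import *
def blob(im,lo,hi,box,n=1):
    hsv=cv2.cvtColor(im['color'],cv2.COLOR_RGB2HSV); m=cv2.inRange(hsv,lo,hi)
    k=np.zeros_like(m); x0,y0,x1,y1=box; k[y0:y1,x0:x1]=255
    m&=k; _,l,s,c=cv2.connectedComponentsWithStats(m)
    o=np.argsort(-s[1:,4])[:n]+1
    return [(c[i].round(1).tolist(),int(s[i,4]),s[i,:4].tolist()) for i in o],m
E
python3 - <<'E'
from m1 import *
t,s=load('top0'),load('scene0')
bt=blob(t,(0,150,100),(6,255,255),(368,215,392,248),2)[0]; bs=blob(s,(0,150,100),(6,255,255),(275,222,306,250),2)[0]
print(bt,bs); print('button',tri(t,bt[0][0],s,bs[0][0]))
for lo in [(5,120,80)]:
    ot=blob(t,lo,(18,255,255),(310,210,350,245),3)[0]; os_=blob(s,lo,(18,255,255),(275,165,320,215),3)[0]
    print(ot,os_)
r,m=blob(t,(100,100,60),(125,255,255),(205,195,290,250),2)
ys,xs=np.nonzero(m); rr=cv2.minAreaRect(cv2.findContours(cv2.morphologyEx(m,cv2.MORPH_CLOSE,np.ones((9,9))),0,2)[0][0]);print(r,rr)
B=cv2.boxPoints(rr); print([onz(t,*p,0.01).round(3) for p in B])
r2=[cv2.resize(t['color'][190:255,200:400],(800,260),interpolation=cv2.INTER_CUBIC),cv2.resize(s['color'][140:265,235:345],(300,340),interpolation=cv2.INTER_CUBIC)]
c=np.zeros((600,800,3),np.uint8);c[:260]=r2[0];c[260:,:300]=r2[1];cv2.imwrite('pics/c0.png',c[:,:,::-1])
E
```

```text
[([378.4, 232.2], 58, [374, 228, 9, 9])] [([290.2, 234.1], 76, [285, 230, 11, 9])]
button (array([ 0.47358704, -0.18005256,  0.08687036]), np.float64(0.0004340295225385204))
[([330.2, 218.1], 18, [326, 217, 9, 3]), ([328.3, 233.3], 15, [324, 232, 9, 3])] [([304.8, 185.6], 27, [303, 181, 4, 11]), ([288.4, 185.5], 22, [287, 181, 3, 10])]
[([249.0, 223.3], 988, [212, 202, 70, 43])] ((246.53370666503906, 223.22799682617188), (27.89246368408203, 65.76106262207031), 75.25643920898438)
[array([0.54 , 0.437, 0.01 ]), array([0.599, 0.198, 0.01 ]), array([0.496, 0.172, 0.01 ]), array([0.438, 0.41 , 0.01 ])]
```

View pics/c0.png

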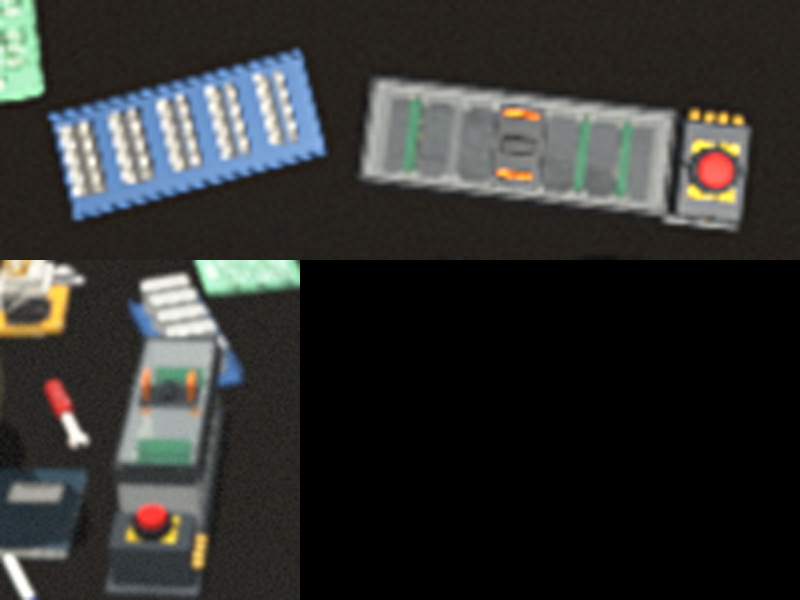

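The crop shows three boards for certain, in slots +95, -57 and -95, and the tabs and button are clear. Next I compute the fixture pose.

```bash
python3 - <<'E'
from m1 import *
t,s=load('top0'),load('scene0')
b,_=tri(t,(378.4,232.2),s,(290.2,234.1))
T1,e1=tri(t,(330.2,218.1),s,(304.8,185.6));T2,e2=tri(t,(328.3,233.3),s,(288.4,185.5))
print(b,T1,e1,T2,e2); g=(T1+T2)/2; d=g-b; print('grip',g,'len',np.hypot(*d[:2]),'yaw',np.degrees(np.arctan2(-d[0],d[1])))
d=T1-T2; print('yaw tabs',np.degrees(np.arctan2(d[1],d[0])))
p=status.observe(); x=p['tool_rot'][:,0]; print('tool x yaw',np.degrees(np.arctan2(x[1],x[0])),b*100-p['position']*100)
E
```

```text
[ 0.47358704 -0.18005256  0.08687036] [ 0.52352526 -0.01017043  0.13980877] 0.0005062911031212639 [ 0.47191103 -0.0026513   0.13833814] 0.0011396025859472321
grip [ 0.49771814 -0.00641086  0.13907346] len 0.17531043390510956 yaw -7.911761631679372
yaw tabs -8.288518928795739
tool x yaw 25.71299373384317 [ 23.50076641  31.52282309 -14.3928573 ]
```

```bash
python3 -m handwheel '23.5 31.5 -9 0 0 56.3 0; 23.5 31.5 -9 0 0 56.3 0; 23.5 31.5 -9 0 0 56.3 0; 23.5 31.5 -9 0 0 56.3 0; 23.5 31.5 -9 0 0 56.3 0; 23.5 31.5 -9 0 0 56.3 0; 23.5 31.5 -9 0 0 56.3 0; 23.5 31.5 -9 0 0 56.3 0' 30; python3 -c "
from h import *
print(status.observe()['position'],status.observe()['q'])"
```

```text
time_s: 0.77
position: [0.4336, -0.2332, 0.1564]
tool_rot: [[0.133, 0.991, -0.0], [0.991, -0.133, 0.0], [0.0, -0.0, -1.0]]
ft_force: [0.7, -0.5, -0.2]
grip_width: -0.0001
gripper_force: 0.0
[ 0.43360768 -0.23322347  0.15639978] [-4.20793698e+01  2.02825566e+01  9.03482222e+01 -3.85105309e-03
  6.93847196e+01 -3.44387548e+01]
```

```bash
python3 -m handwheel '3 4 -1 0 0 0 0; 3 4 -1 0 0 0 0;3 4 -1 0 0 0 0; 3 4 -1 0 0 0 0' | head -2;  python3 - <<'E'
from h import *
p=status.observe()['position'];print(p)
i=shot('wrist','w1');print(i['xyz'],np.round(i['orientation'],3).tolist(),i['vertical_fov'],'btn',np.array([0.4736,-.180,.092])-p)
E
```

```text
time_s: 1.1
position: [0.4628, -0.1951, 0.1468]
[ 0.46282186 -0.19512219  0.14679349]
[ 0.47388393 -0.11988037  0.2890328 ] [[0.99, -0.131, -0.043], [-0.138, -0.945, -0.297], [-0.002, 0.3, -0.954]] 66.29161465766965 btn [ 0.01077814  0.01512219 -0.05479349]
```

View pics/w1.png

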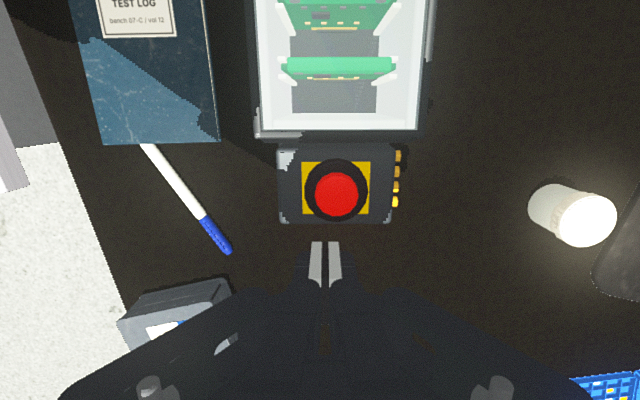

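The wrist view shows the button at about (338,193), boards through the cover, and the jar at (575,215).

```bash
python3 - <<'E'
from m1 import *
w,t=load('w1'),load('top0')
r=blob(w,(0,150,100),(6,255,255),(280,140,400,240))[0];print(r,onz(w,*r[0][0],.092), tri(w,r[0][0],t,(378.4,232.2)))
print(status.observe()['position'])
E
```

```text
[([336.0, 193.9], 1538, [314, 172, 45, 45])] [ 0.47291667 -0.17893926  0.092     ] (array([ 0.47310123, -0.17972877,  0.08949001]), np.float64(0.00040025388864949464))
[ 0.46258559 -0.19586269  0.14699416]
```

```bash
python3 -m handwheel '1 1.7 -4 0 0 0 0; 1 1.7 -4 0 0 0 0;1 1.7 -4.5 0 0 0 0; 1 1.7 -5.5 0 0 0 0;1 1.7 -5.7 0 0 0 0; 1 1.7 -5.9 0 0 0 0;1 1.7 -6.0 0 0 0 0; 1 1.7 -6.1 0 0 0 0';python3 -m handwheel '0 0 -.1 0 0 0 0;0 0 -.2 0 0 0 0; 0 0 -.2 0 0 0 0'
```

```text
time_s: 1.82
position: [0.473, -0.1791, 0.0868]
tool_rot: [[0.139, 0.99, 0.001], [0.99, -0.139, -0.002], [-0.001, 0.001, -1.0]]
ft_force: [-2.7, -2.4, 4.7]
grip_width: -0.0003
gripper_force: 2.2
time_s: 2.07
position: [0.4732, -0.179, 0.0858]
tool_rot: [[0.139, 0.99, 0.002], [0.99, -0.139, -0.003], [-0.002, 0.002, -1.0]]
ft_force: [-6.2, -2.5, 16.9]
grip_width: -0.0002
gripper_force: 8.7
```

```bash
python3 -m handwheel '0 0 3 0 0 0 0; 0 0 3 0 0 0 0; 0 0 6 0 0 0 0; 0 6 12 0 0 0 1; 2.5 15 16.5 0 0 0 1;2.5 15 16.5 0 0 0 1;2.5 15 16.5 0 0 0 1;2.5 15 16.5 0 0 0 1' |head -2;python3 -m handwheel '0 1 0 0 0 0 1;0 1 0 0 0 0 1; 0 1 0 0 0 0 1;0 1 0 0 0 0 1; 0 1 0 0 0 0 1;0 1 0 0 0 0 1'; python3 - <<'E'
from h import *
shot('wrist','w2');shot('scene','s2')
E
```

```text
time_s: 2.73
position: [0.4986, -0.0247, 0.2517]
time_s: 3.23
position: [0.4977, -0.019, 0.2483]
tool_rot: [[0.14, 0.99, -0.001], [0.99, -0.14, 0.0], [0.0, -0.001, -1.0]]
ft_force: [-0.4, -0.6, 0.8]
grip_width: 0.0853
gripper_force: 0.0
```

View pics/w2.png

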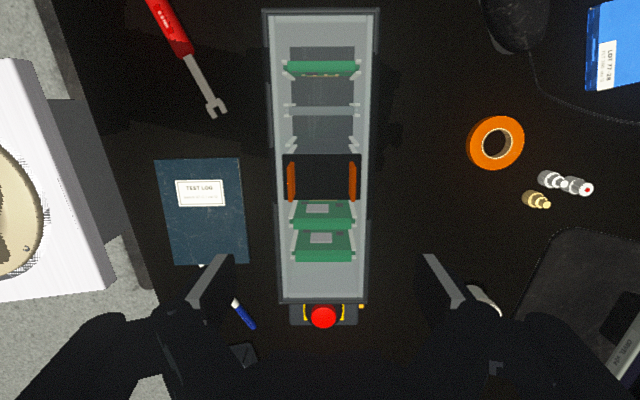

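The wrist view shows orange tabs at (291,181) and (353,181), boards at rows 68, 213 and 245, and the grey blank at row 110.

```bash
python3 - <<'E'
from m1 import *
w,t,s=load('w2'),load('top0'),load('scene0')
r=blob(w,(3,120,60),(20,255,255),(270,140,375,230),2)[0];print(r)
P=[k[0] for k in sorted(r)]
A,ea=tri(w,P[0],t,(328.3,233.3));B,eb=tri(w,P[1],t,(330.2,218.1));g=(A+B)/2;d=B-A
print(A,ea,B,eb,'mid',g,'yaw',np.degrees(np.arctan2(d[1],d[0])))
m=np.mean(P,0);print('on z .14',onz(w,*m,.14))
# cage outline via rim edges: bright/dark contrast; button for yaw
rb=blob(w,(0,150,100),(6,255,255),(290,290,370,335))[0];b=onz(w,*rb[0][0],.092);print('btn',b)
o=onz(w,*m,.14)-b;print('yaw',np.degrees(np.arctan2(-o[0],o[1])),np.hypot(o[0],o[1]))
p=status.observe()['position'];print(p)
E
```

```text
[([290.7, 181.0], 321, [286, 161, 10, 41]), ([352.2, 180.8], 292, [348, 161, 9, 41])]
[ 0.47118406 -0.00258493  0.13916983] 0.00033717720539311736 [ 0.52304726 -0.01016108  0.13703494] 0.0008005300504160228 mid [ 0.49711566 -0.00637301  0.13810239] yaw -8.310955374926877
on z .14 [ 0.49684098 -0.00582826  0.14      ]
btn [ 0.47323469 -0.17745347  0.092     ]
yaw -7.831639088496167 0.17324107300059388
[ 0.49784241 -0.01871681  0.24856826]
```

```bash
python3 -m handwheel '-0.1 1.3 -4 0 0 0 1; -0.1 1.3 -8 0 0 0 1; -0.1 1.3 -11 0 0 0 1; -0.1 1.3 -12.5 0 0 0 1;-0.1 1.3 -12.5 0 0 0 1;-0.1 1.3 -12.5 0 0 0 1' 40;python3 -m handwheel '0 0 0 0 0 0 0; 0 0 0 0 0 0 0; 0 0 0 0 0 0 0; 0 0 0 0 0 0 0; 0 0 0 0 0 0 0; 0 0 0 0 0 0 0;0 0 0 0 0 0 0;0 0 0 0 0 0 0' 40; python3 - <<'E'
from m1 import *
t,w=load('top0'),load('w1')
for n,p in [('jartop',(393,177)),('bottletop',(445,194)),('bin corners',(407,264)),('bin',(451,290)),('bin',(450,265)),('laptopcorner',(366,258)),('pen',(396,264)),('bluebox',(456,222)),('bluebox2',(456,265)),('dark pad',(495,265))]: print(n,onz(t,*p,.05).round(3),onz(t,*p,.0).round(3))
E
```

```text
time_s: 3.83
position: [0.497, -0.0053, 0.1239]
tool_rot: [[0.139, 0.99, -0.001], [0.99, -0.139, 0.0], [0.0, -0.001, -1.0]]
ft_force: [0.1, -1.0, 1.0]
grip_width: 0.0846
gripper_force: 0.0
time_s: 4.5
position: [0.4969, -0.0051, 0.1259]
tool_rot: [[0.138, 0.99, 0.002], [0.99, -0.138, -0.001], [-0.001, 0.002, -1.0]]
ft_force: [-5.7, 0.6, 15.8]
grip_width: 0.0387
gripper_force: 39.8
jartop [ 0.676 -0.244  0.05 ] [ 0.684 -0.252  0.   ]
bottletop [ 0.609 -0.432  0.05 ] [ 0.615 -0.446  0.   ]
bin corners [ 0.358 -0.284  0.05 ] [ 0.356 -0.293  0.   ]
bin [ 0.263 -0.437  0.05 ] [ 0.258 -0.452  0.   ]
bin [ 0.352 -0.438  0.05 ] [ 0.349 -0.452  0.   ]
laptopcorner [ 0.382 -0.137  0.05 ] [ 0.38  -0.141  0.   ]
pen [ 0.359 -0.244  0.05 ] [ 0.356 -0.252  0.   ]
bluebox [ 0.506 -0.467  0.05 ] [ 0.509 -0.482  0.   ]
bluebox2 [ 0.351 -0.46   0.05 ] [ 0.349 -0.474  0.   ]
dark pad [ 0.349 -0.599  0.05 ] [ 0.346 -0.619  0.   ]
```

```bash
python3 -m handwheel '0 0 0.3 0 0 0 0; 0 0 0.6 0 0 0 0; 0 0 1.2 0 0 0 0; 0 0 1.8 0 0 0 0; 0 0 2.5 0 0 0 0;0 0 2.5 0 0 0 0' 40; python3 - <<'E'
from h import *
shot('scene','s3'); i=shot('wrist','w3')
a=cv2.hconcat([i['color'],cv2.resize(load('s3')['color'][130:260,240:350],(338,400))]);cv2.imwrite('pics/c3.png',cv2.resize(a,(800,327))[:,:,::-1])
E
```

```text
time_s: 5.0
position: [0.4976, -0.0052, 0.1504]
tool_rot: [[0.139, 0.99, 0.003], [0.99, -0.139, -0.001], [-0.0, 0.003, -1.0]]
ft_force: [0.6, 0.6, -2.7]
grip_width: 0.0377
gripper_force: 41.4
```

View pics/c3.png

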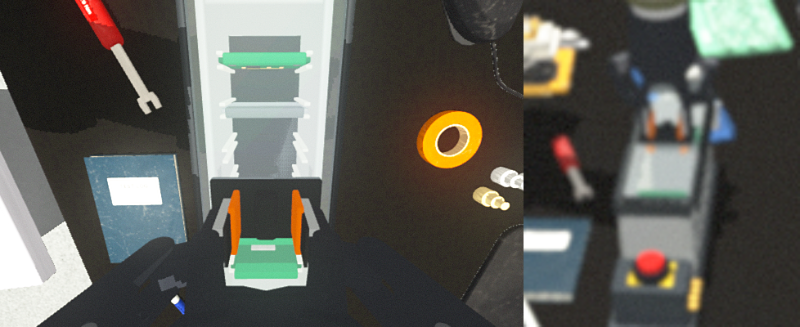

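The tabs are squeezed and the pull of about 2.7 N shows that the cover is lifted. I'll carry it past the pod.

```bash
python3 -m handwheel '0 0 4 0 0 0 0; 0 0 7 0 0 0 0; 0 -2 7 0 0 -7 0; 0 -5 7 0 0 -14 0; 0 -8 7 0 0 -21 0; 0 -11 7 0 0 -28 0;0 -14 7 0 0 -35 0; 0.5 -17 7 0 0 -42 0' 40 |head -2;python3 -m handwheel '0.2 -3 0 0 0 -7 0; .4 -6 0 0 0 -14 0; .6 -9 0 0 0 -21 0; .8 -12 0 0 0 -28 0; .8 -14 0 0 0 -35 0; .8 -14 0 0 0 -40 0; .8 -14 0 0 0 -40 0; .8 -14 0 0 0 -40 0';python3 - <<'E'
from h import *
shot('wrist','w4');i=shot('scene','s4');shot('top','t4')
cv2.imwrite('pics/c4.png',cv2.resize(i['color'][150:350,160:420],(780,600))[:,:,::-1])
E
```

```text
time_s: 5.77
position: [0.5011, -0.1764, 0.2186]
time_s: 6.43
position: [0.5097, -0.3148, 0.2183]
tool_rot: [[1.0, 0.003, -0.001], [0.003, -1.0, 0.001], [-0.001, -0.001, -1.0]]
ft_force: [1.1, -0.3, -1.6]
grip_width: 0.0378
gripper_force: 42.6
```

View pics/c4.png

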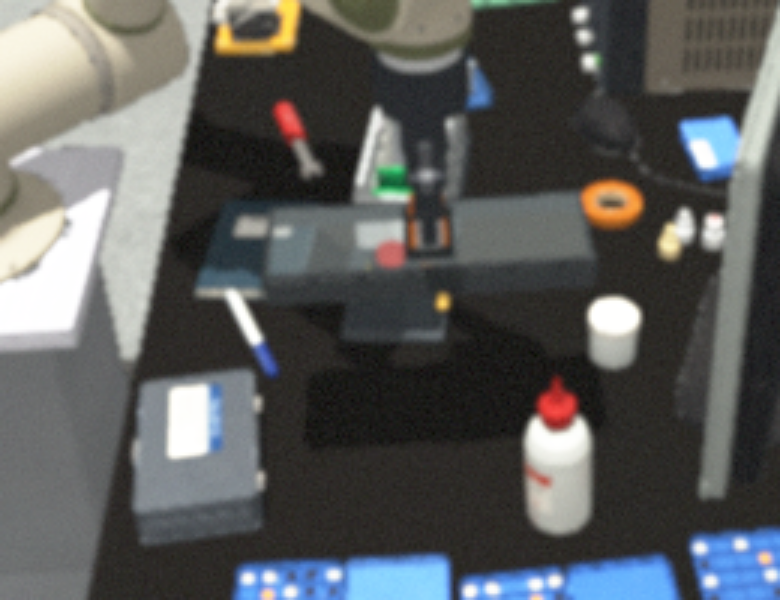

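The crop shows the cover held level. The ground under it is clear, with the bottle at scene (346,320) and the jar at (365,262). I check clearances, then lower.

```bash
python3 - <<'E'
from h import *
s=load('scene0')
for n,p in [('bottle base L',(335,318)),('bottle base R',(357,318)),('front',(346,327)),('jar L',(356,268)),('jar R',(373,268)),('jar front',(364,272)),('bin corner near fixture',(245,276)),('binside',(247,322)),('pod front corners',(275,258)),('pod',(307,262))]: print(n,onz(s,*p,0).round(3))
E
```

```text
bottle base L [ 0.582 -0.422  0.   ]
bottle base R [ 0.638 -0.427  0.   ]
front [ 0.607 -0.453 -0.   ]
jar L [ 0.659 -0.245 -0.   ]
jar R [ 0.708 -0.249 -0.   ]
jar front [ 0.679 -0.263  0.   ]
bin corner near fixture [ 0.34 -0.25  0.  ]
binside [ 0.357 -0.416 -0.   ]
pod front corners [ 0.424 -0.182  0.   ]
pod [ 0.518 -0.207 -0.   ]
```

```bash
python3 -m handwheel '0 0 -4 0 0 0 0; 0 0 -8 0 0 0 0; 0 0 -12 0 0 0 0; 0 0 -15.5 0 0 0 0; 0 0 -17.5 0 0 0 0; 0 0 -18.3 0 0 0 0;0 0 -18.6 0 0 0 0; 0 0 -18.6 0 0 0 0' 40; python3 -m handwheel '0 0 -.15 0 0 0 0; 0 0 -.3 0 0 0 0; 0 0 -.3 0 0 0 0'
```

```text
time_s: 7.25
position: [0.5104, -0.3152, 0.0336]
tool_rot: [[1.0, 0.001, 0.001], [0.001, -1.0, -0.001], [0.001, 0.001, -1.0]]
ft_force: [-0.5, 0.3, -2.4]
grip_width: 0.0378
gripper_force: 42.6
time_s: 7.5
position: [0.5103, -0.3153, 0.0309]
tool_rot: [[1.0, 0.0, 0.001], [0.0, -1.0, -0.001], [0.001, 0.001, -1.0]]
ft_force: [0.8, 0.7, -1.7]
grip_width: 0.0377
gripper_force: 42.6
```

```bash
python3 -m handwheel '0 0 -.1 0 0 0 0; 0 0 -.2 0 0 0 0; 0 0 -.3 0 0 0 0; 0 0 -.3 0 0 0 0'|sed -n 2,5p;python3 -m handwheel '0 0 0 0 0 0 1;0 0 0 0 0 0 1; 0 0 0 0 0 0 1;0 0 0 0 0 0 1;0 0 0 0 0 0 1;0 0 0 0 0 0 1'
```

```text
position: [0.5101, -0.3152, 0.0279]
tool_rot: [[1.0, 0.0, 0.001], [0.0, -1.0, -0.001], [0.001, 0.001, -1.0]]
ft_force: [-1.3, 1.1, 5.7]
grip_width: 0.038
time_s: 8.33
position: [0.51, -0.3151, 0.0269]
tool_rot: [[1.0, 0.0, 0.0], [0.0, -1.0, -0.0], [0.0, 0.0, -1.0]]
ft_force: [0.5, 0.7, 0.2]
grip_width: 0.0856
gripper_force: 0.0
```

```bash
python3 -m handwheel '0 0 4 0 0 0 1; 0 0 8 0 0 0 1; 0 2 12 0 0 0 1;-1 6 16 0 0 0 1; -2 10 20 0 0 -8 1; -3 14 24 0 0 -8 1;-3 18 24 0 0 -8 1; -4 22 24 0 0 -8 1'|head -2;python3 -m handwheel '-1 4 0 0 0 0 .35;-1 8 0 0 0 0 .35;-1 10 0 0 0 0 .35;-1 10 0 0 0 0 .35;-1 10 0 0 0 0 .35;-1 10 0 0 0 0 .35'; python3 - <<'E'
from h import *
shot('wrist','w5')
shot('top','t5')
E
```

```text
time_s: 9.0
position: [0.4771, -0.1318, 0.2611]
time_s: 9.5
position: [0.467, -0.033, 0.2585]
tool_rot: [[0.99, -0.139, 0.0], [-0.139, -0.99, -0.0], [0.0, 0.0, -1.0]]
ft_force: [0.4, -0.6, 1.2]
grip_width: 0.0301
gripper_force: 0.0
```

View pics/w5.png

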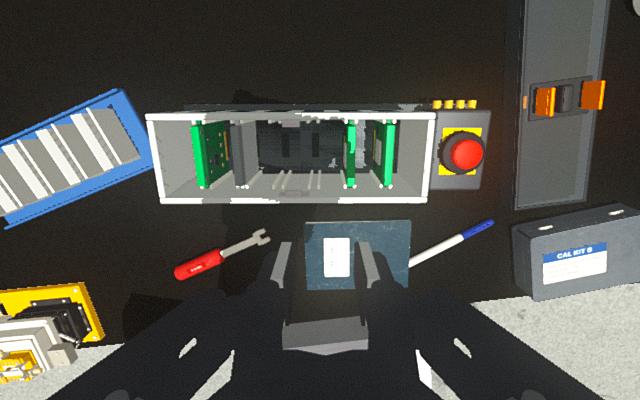

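Three green bars are at columns about 197, 350 and 388 (slots +95, -57, -95), with the grey blank at 240 (slot +57). The ±19 slots are empty, and the cover stands at top right.

```bash
python3 - <<'E'
from m1 import *
w,t=load('w5'),load('t5')
c,s=np.cos(np.radians(-8.05)),np.sin(np.radians(-8.05));R=np.array([[c,-s],[s,c]]);O=np.array([.497,-.006])
def fx(p): return ((p[:2]-O)@R*1000).round(1)
hsv=cv2.cvtColor(w['color'],cv2.COLOR_RGB2HSV)
print([hsv[150,u].tolist() for u in (190,194,198,202,206,345,349,353,357,384,388,392)])
rr,m=blob(w,(60,150,110),(85,255,255),(140,100,440,210),4)
for k in rr:
    p=onz(w,*k[0],.1); print('w',k,p.round(4),fx(p))
r2,_=blob(t,(55,90,60),(90,255,255),(285,200,372,250),4)
for k in r2: print('t',k)
g=cv2.cvtColor(w['color'],cv2.COLOR_RGB2GRAY)
for n,p in [('c1',(147,114)),('c2',(434,114)),('c3',(430,203)),('c4',(162,202))]: 
    q=onz(w,*p,.118);print(n,q.round(4),fx(q))
E
```

```text
[[30, 13, 156], [73, 255, 228], [76, 255, 239], [72, 194, 108], [71, 174, 76], [7, 16, 142], [71, 214, 111], [72, 206, 227], [66, 7, 175], [69, 167, 98], [77, 183, 252], [75, 213, 255]]
w ([199.2, 155.6], 647, [190, 126, 19, 62]) [0.5105 0.0852 0.1   ] [ 0.6 92.1]
w ([388.8, 153.3], 541, [383, 120, 13, 67]) [ 0.4868 -0.1001  0.1   ] [  3.1 -94.6]
w ([350.8, 153.8], 489, [347, 120, 9, 67]) [ 0.4915 -0.0631  0.1   ] [  2.5 -57.3]
w ([198.0, 122.0], 9, [197, 121, 3, 3]) [0.542  0.0779 0.1   ] [32.8 89.3]
t ([302.7, 223.0], 60, [300, 215, 6, 18])
c1 [0.5551 0.1137 0.118 ] [ 40.8 126.7]
c2 [ 0.5196 -0.1394  0.118 ] [  41.  -128.9]
c3 [ 0.4362 -0.1328  0.118 ] [ -42.4 -134. ]
c4 [0.4735 0.125  0.118 ] [-41.6 126.4]
```

```bash
python3 -m handwheel '-1 4 0 0 0 0 .235;-1 8 0 0 0 0 .235;-1 12 0 0 0 0 .235;-1 16 0 0 0 0 .235;-1 20 0 0 0 0 .235;-1 23 0 0 0 0 .235;-1 23 0 0 0 0 .235;-1 23 0 0 0 0 .235'; python3 - <<'E'
from h import *
shot('wrist','w6')
E
```

```text
time_s: 10.27
position: [0.4571, 0.1979, 0.2581]
tool_rot: [[0.991, -0.137, -0.001], [-0.137, -0.991, -0.0], [-0.001, 0.0, -1.0]]
ft_force: [-0.1, -0.5, -0.1]
grip_width: 0.02
gripper_force: 0.0
```

View pics/w6.png

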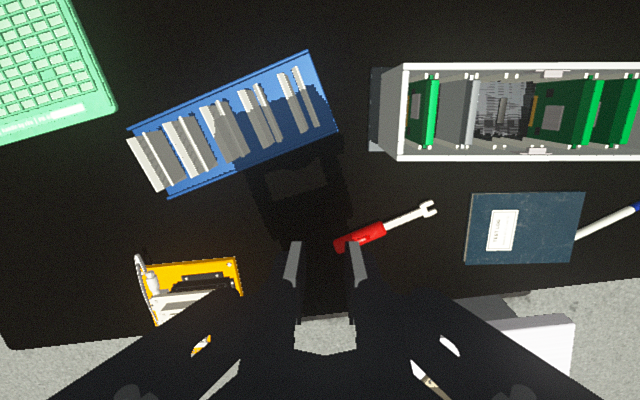

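The rack's blue base corners are near (127,129), (307,51), (337,130) and (168,199), and the white divider pairs are clear.

```bash
python3 - <<'E'
from m1 import *
w,v=load('w6'),load('w5')
r,m=blob(w,(98,110,40),(125,255,255),(110,30,350,215),1);print(r)
h=cv2.convexHull(np.vstack(cv2.findContours(m,0,2)[0])).reshape(-1,2)
Q=np.array([onz(w,*p,.012)[:2] for p in h]);rr=cv2.minAreaRect((Q*1000).astype(np.float32));print('rack',rr);print(cv2.boxPoints(rr))
B=cv2.boxPoints(rr)/1000;e=[B[1]-B[0],B[2]-B[1]];e=max(e,key=np.linalg.norm);e=e*np.sign(e[1]);yaw=np.degrees(np.arctan2(-e[0],e[1]));O=np.array(rr[0])/1000;print('O',O,'yaw',yaw)
c,s=np.cos(np.radians(yaw)),np.sin(np.radians(yaw));R=np.array([[c,-s],[s,c]])
g=cv2.inRange(cv2.cvtColor(w['color'],cv2.COLOR_RGB2HSV),(0,0,140),(180,60,255));k=np.zeros_like(g);cv2.fillConvexPoly(k,cv2.convexHull(h),255);k=cv2.dilate(k,np.ones((15,15)));g&=k
n,l,st,ce=cv2.connectedComponentsWithStats(g)
for i in range(1,n):
    if st[i,4]>60: print('div',ce[i].round(1),st[i,4],((onz(w,*ce[i],.055)[:2]-O)@R*1000).round(1))
for nm,im,box in (('w6',w,(370,60,640,165)),('w5',v,(140,100,440,210))):
  for b in blob(im,(60,150,110),(85,255,255),box,5)[0]: print(nm,b[:2],b[2])
for b in range(-2,3): print('bay',b+3,(O+R@[0,b*.046]).round(4))
E
```

```text
[([251.0, 118.7], 8379, [126, 48, 213, 152])]
rack ((516.8685913085938, 304.62567138671875), (101.72749328613281, 244.73480224609375), 13.696250915527344)
[[438.4777  411.47025]
 [496.42468 173.6946 ]
 [595.2595  197.7811 ]
 [537.3125  435.55676]]
O [0.51686859 0.30462567] yaw 13.696252
div [302.   86.9] 246 [  10.9 -101.8]
div [289.4  96.7] 387 [  6.8 -85.3]
div [264.6 106.7] 254 [  7.4 -56.4]
div [251.9 112.6] 489 [  6.8 -41. ]
div [217.9 127. ] 699 [6.8 0.5]
div [185.3 147.3] 1120 [ 0.5 44.8]
div [150.3 162.5] 1054 [ 0.  90.5]
w6 ([431.6, 112.4], 570) [423, 80, 17, 68]
w6 ([592.1, 111.5], 547) [580, 80, 25, 65]
w6 ([630.7, 113.7], 466) [619, 79, 21, 65]
w6 ([430.8, 76.6], 13) [429, 75, 4, 4]
w6 ([590.6, 76.5], 13) [589, 75, 4, 4]
w5 ([199.2, 155.6], 647) [190, 126, 19, 62]
w5 ([388.8, 153.3], 541) [383, 120, 13, 67]
w5 ([350.8, 153.8], 489) [347, 120, 9, 67]
w5 ([198.0, 122.0], 9) [197, 121, 3, 3]
bay 1 [0.5387 0.2152]
bay 2 [0.5278 0.2599]
bay 3 [0.5169 0.3046]
bay 4 [0.506  0.3493]
bay 5 [0.4951 0.394 ]
```

```bash
python3 - <<'E'
from m1 import *
w,v=load('w6'),load('w5')
for a,b in (((199.2,155.6),(431.6,112.4)),((350.8,153.8),(592.1,111.5)),((388.8,153.3),(630.7,113.7))): print(tri(v,a,w,b))
E
python3 -m handwheel '1 -3 -2 0 0 0 .235;2.6 -6 -4 0 0 0 .235;4 -9 -7 0 0 0 .235;5.3 -11 -10 0 0 0 .235;5.3 -11 -11 0 0 0 .235;5.3 -11 -11 0 0 0 .235;5.3 -11 -11 0 0 0 .235' 40; python3 - <<'E'
from h import *
shot('wrist','w7')
E
```

```text
(array([0.50995955, 0.08671555, 0.09637195]), np.float64(0.0003361918993597892))
(array([ 0.49055341, -0.06317727,  0.09865744]), np.float64(0.0013875484748807718))
(array([ 0.48439531, -0.10074303,  0.09735226]), np.float64(0.0037001065645675575))
time_s: 10.9
position: [0.5099, 0.0862, 0.1486]
tool_rot: [[0.99, -0.141, -0.001], [-0.141, -0.99, 0.0], [-0.001, 0.0, -1.0]]
ft_force: [-0.6, 0.7, 0.3]
grip_width: 0.0201
gripper_force: 0.0
```

View pics/w7.png

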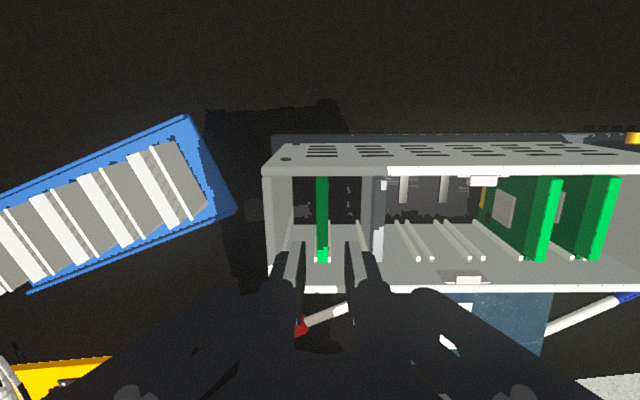

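Green bar at column 322 lies centred between the fingers (297 and 352). I descend and grip.

```bash
python3 -m handwheel '0 0.1 -3 0 0 0 .235;0 .1 -5.5 0 0 0 .235;0 .1 -7 0 0 0 .235;0 .1 -7.4 0 0 0 .235;0 .1 -7.4 0 0 0 .235;0 .1 -7.4 0 0 0 .235' 40;python3 -m handwheel '0 0 0 0 0 0 0;0 0 0 0 0 0 0;0 0 0 0 0 0 0;0 0 0 0 0 0 0;0 0 .3 0 0 0 0;0 0 1 0 0 0 0;0 0 2 0 0 0 0;0 0 3 0 0 0 0'
```

```text
time_s: 11.45
position: [0.51, 0.089, 0.0776]
tool_rot: [[0.99, -0.138, 0.003], [-0.138, -0.99, -0.0], [0.003, -0.0, -1.0]]
ft_force: [-8.4, -1.0, 16.8]
grip_width: 0.0199
gripper_force: 7.6
time_s: 12.12
position: [0.5099, 0.0887, 0.1056]
tool_rot: [[0.99, -0.139, 0.001], [-0.139, -0.99, -0.0], [0.001, -0.0, -1.0]]
ft_force: [-0.7, 1.3, -1.0]
grip_width: 0.0075
gripper_force: 39.3
```

```bash
python3 -m handwheel '0 0 3.5 0 0 0 0;0 0 7 0 0 0 0;0 1 10 0 0 0 0;-.3 4 10 0 0 5 0;-.6 8 10 0 0 10 0;-.9 12 10 0 0 16 0;-1.2 16 10 0 0 21.7 0;-1.4 20 10 0 0 21.7 0'|head -2;python3 -m handwheel '0 4 0 0 0 0 0;0 7 0 0 0 0 0;0 7 0 0 0 0 0;0 7 0 0 0 0 0'; python3 - <<'E'
from h import *
shot('wrist','w8')
E
```

```text
time_s: 12.78
position: [0.4952, 0.2905, 0.2057]
time_s: 13.12
position: [0.4952, 0.3599, 0.2048]
tool_rot: [[0.971, 0.24, 0.0], [0.24, -0.971, -0.0], [0.0, 0.0, -1.0]]
ft_force: [-0.4, -0.4, -1.4]
grip_width: 0.0071
gripper_force: 39.6
```

View pics/w8.png

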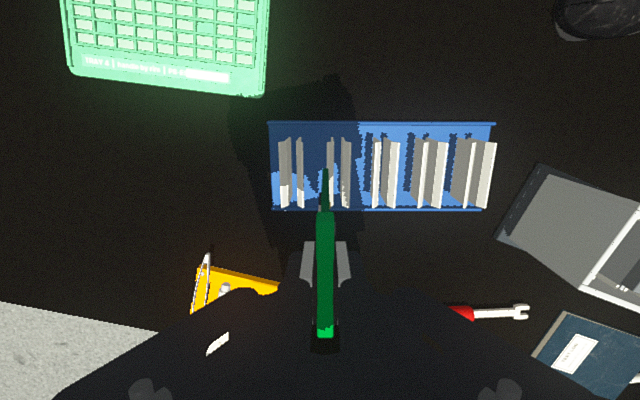

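The board is held upright, the rack lies square to the tool, and bay 5 is the gap near column 291. I re-measure the rack.

```bash
cat > rack.py <<'E'
from m1 import *
import sys
def rack(im,box,z=.012):
    r,m=blob(im,(98,110,40),(125,255,255),box,1)
    h=cv2.convexHull(np.vstack([c for c in cv2.findContours(m,0,2)[0] if cv2.contourArea(c)>15])).reshape(-1,2)
    Q=np.array([onz(im,*p,z)[:2] for p in h]);rr=cv2.minAreaRect((Q*1000).astype(np.float32))
    B=cv2.boxPoints(rr)/1000;e=max([B[1]-B[0],B[2]-B[1]],key=np.linalg.norm);e=e*np.sign(e[1]);yaw=np.arctan2(-e[0],e[1]);O=np.array(rr[0])/1000
    p=status.observe();x=p['tool_rot'][:,0]
    print('O',O.round(4),'size',np.round(rr[1],1),'yaw',np.degrees(yaw).round(1),'tool yaw',np.degrees(np.arctan2(x[1],x[0])).round(1),'pos',p['position'].round(4))
    for b in range(-2,3):
        q=O+b*.046*np.array([-np.sin(yaw),np.cos(yaw)]); print('bay',b+3,q.round(4),'delta cm',((q-p['position'][:2])*100).round(2))
if __name__=='__main__': rack(load(sys.argv[1]),tuple(map(int,sys.argv[2:6])))
E
python3 rack.py w8 255 110 500 220
```

```text
O [0.5169 0.3028] size [102.6 244.9] yaw 13.9 tool yaw 13.8 pos [0.4956 0.3586 0.2049]
bay 1 [0.539  0.2135] delta cm [  4.34 -14.52]
bay 2 [0.528  0.2581] delta cm [  3.24 -10.05]
bay 3 [0.5169 0.3028] delta cm [ 2.14 -5.59]
bay 4 [0.5059 0.3474] delta cm [ 1.03 -1.12]
bay 5 [0.4949 0.3921] delta cm [-0.07  3.35]
```

```bash
python3 -m handwheel '0 3.4 -3 0 0 0 0;0 3.4 -6 0 0 0 0;0 3.4 -8 0 0 0 0;0 3.4 -9 0 0 0 0;0 3.4 -10 0 0 0 0;0 3.4 -11 0 0 0 0;0 3.4 -12 0 0 0 0;0 3.4 -12.7 0 0 0 0';python3 -m handwheel '0 0 -.2 0 0 0 0;0 0 -.3 0 0 0 0;0 0 -.4 0 0 0 0;0 0 -.4 0 0 0 0'
```

```text
time_s: 13.83
position: [0.4961, 0.3921, 0.0771]
tool_rot: [[0.972, 0.236, 0.0], [0.236, -0.972, 0.0], [0.0, 0.0, -1.0]]
ft_force: [-0.7, -0.1, -1.0]
grip_width: 0.0073
gripper_force: 40.0
time_s: 14.17
position: [0.496, 0.3927, 0.0738]
tool_rot: [[0.971, 0.237, 0.001], [0.237, -0.971, 0.0], [0.001, -0.0, -1.0]]
ft_force: [-0.2, -0.4, -1.1]
grip_width: 0.0073
gripper_force: 40.0
```

```bash
python3 -m handwheel '0 0 -.15 0 0 0 0;0 0 -.15 0 0 0 0;0 0 -.15 0 0 0 .28;0 0 -.15 0 0 0 .28;0 0 -.15 0 0 0 .28; 0 0 2 0 0 0 .28;0 0 5 0 0 0 .28; 0 0 8 0 0 0 .28'|sed -n 1,5p; python3 -m handwheel '0 -4 1 0 0 0 .235;0 -8 1 0 0 -5 .235; -.2 -12 1 0 0 -10 .235;-.3 -16 1 0 0 -15 .235;-.4 -20 1 0 0 -21.7 .235;-.6 -24 1 0 0 -21.7 .235;-.6 -28 1 0 0 -21.7 .235;-.7 -32 1 0 0 -21.7 .235'|head -2;python3 -m handwheel '0 -4 0 0 0 0 .235;0 -8 0 0 0 0 .235;0 -12 0 0 0 0 .235;0 -13.5 0 0 0 0 .235;0 -13.5 0 0 0 0 .235;0 -13.5 0 0 0 0 .235'; python3 - <<'E'
from m1 import *
w=shot('wrist','w9');print('bars',blob(w,(60,150,110),(85,255,255),(150,100,640,300),5)[0])
for k in blob(w,(60,150,110),(85,255,255),(150,100,640,300),3)[0]: print(onz(w,*k[0],.098).round(4))
print(status.observe()['position'])
E
```

```text
time_s: 14.83
position: [0.4955, 0.3923, 0.1538]
tool_rot: [[0.972, 0.237, -0.002], [0.237, -0.972, -0.001], [-0.002, 0.001, -1.0]]
ft_force: [0.1, 1.0, -0.2]
grip_width: 0.0241
time_s: 15.5
position: [0.4885, 0.0707, 0.1637]
time_s: 16.0
position: [0.4887, -0.0628, 0.1634]
tool_rot: [[0.99, -0.141, -0.0], [-0.141, -0.99, 0.0], [-0.0, -0.0, -1.0]]
ft_force: [0.1, 0.5, 0.5]
grip_width: 0.0197
gripper_force: 0.0
bars [([375.1, 208.7], 1054, [368, 170, 17, 81]), ([324.2, 210.0], 852, [319, 170, 11, 82])]
[ 0.4875 -0.0998  0.098 ]
[ 0.4917 -0.0635  0.098 ]
[ 0.48871749 -0.06188231  0.16343442]
```

View pics/w9.png

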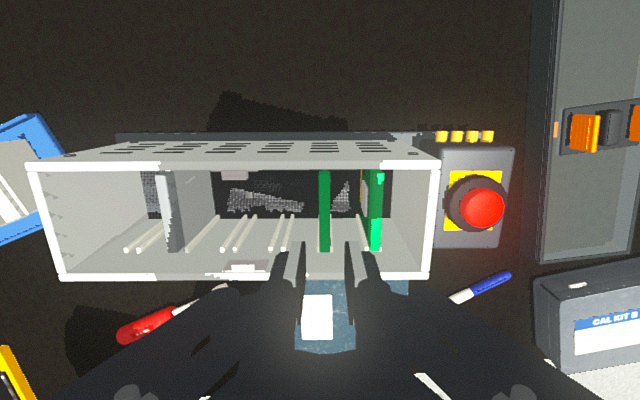

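Board -57's bar is at column 324, between the fingers. Board -95's bar is at 375, the blank at 168.

```bash
python3 -m handwheel '.1 -.1 -3 0 0 0 .235;.1 -.1 -6 0 0 0 .235;.1 -.1 -7.8 0 0 0 .235;.1 -.1 -8.3 0 0 0 .235;.1 -.1 -8.3 0 0 0 .235;.1 -.1 -8.3 0 0 0 .235' 40;python3 -m handwheel '0 0 0 0 0 0 0;0 0 0 0 0 0 0;0 0 0 0 0 0 0;0 0 0 0 0 0 0;0 0 .3 0 0 0 0;0 0 1 0 0 0 0;0 0 2 0 0 0 0;0 0 3 0 0 0 0'
```

```text
time_s: 16.55
position: [0.4904, -0.0628, 0.0813]
tool_rot: [[0.99, -0.138, 0.001], [-0.138, -0.99, -0.0], [0.001, 0.0, -1.0]]
ft_force: [0.8, 0.2, 0.5]
grip_width: 0.0201
gripper_force: 0.0
time_s: 17.22
position: [0.4898, -0.0635, 0.1113]
tool_rot: [[0.99, -0.139, -0.0], [-0.139, -0.99, -0.0], [-0.0, 0.0, -1.0]]
ft_force: [-0.6, 1.0, -0.1]
grip_width: 0.0071
gripper_force: 40.2
```

```bash
python3 -m handwheel '0 0 3.5 0 0 0 0;0 0 7 0 0 0 0;0 1 10 0 0 0 0;.3 5 10 0 0 5 0;.6 9 10 0 0 10 0;.9 13 10 0 0 16 0;1.2 17 10 0 0 21.7 0;1.4 21 10 0 0 21.7 0'|head -2;python3 -m handwheel '.3 4 0 0 0 0 0;.6 8 0 0 0 0 0;.9 12 0 0 0 0 0;1.3 13 0 0 0 0 0;1.3 13 0 0 0 0 0;1.3 13 0 0 0 0 0'; python3 - <<'E'
from rack import *
w=shot('wrist','w10')
rack(w,(100,60,520,230))
E
```

```text
time_s: 17.88
position: [0.5036, 0.1484, 0.2113]
time_s: 18.38
position: [0.5167, 0.2763, 0.2105]
tool_rot: [[0.971, 0.238, -0.0], [0.238, -0.971, -0.001], [-0.0, 0.001, -1.0]]
ft_force: [0.3, -0.2, -2.3]
grip_width: 0.0074
gripper_force: 40.2
O [0.5162 0.3041] size [102.1 244.8] yaw 13.8 tool yaw 13.7 pos [0.5167 0.2756 0.2107]
bay 1 [0.5381 0.2147] delta cm [ 2.13 -6.09]
bay 2 [0.5271 0.2594] delta cm [ 1.04 -1.62]
bay 3 [0.5162 0.3041] delta cm [-0.05  2.85]
bay 4 [0.5053 0.3487] delta cm [-1.15  7.32]
bay 5 [0.4943 0.3934] delta cm [-2.24 11.79]
```

View pics/w10.png

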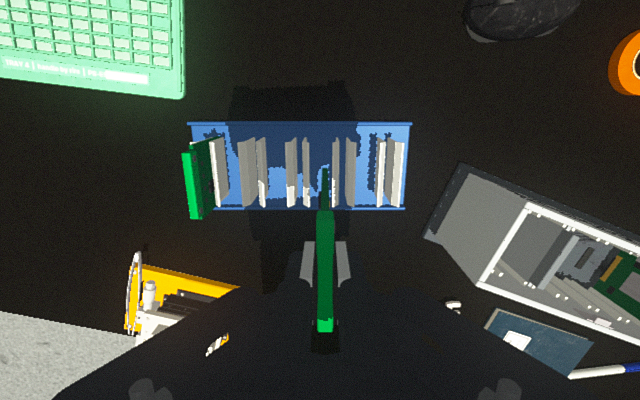

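Board 1 stands at the left end (bay 5), and the rack hasn't moved. I place the second board in bay 3.

```bash
python3 -m handwheel '0 2.85 -3 0 0 0 0;0 2.85 -6 0 0 0 0;0 2.85 -8 0 0 0 0;0 2.85 -9 0 0 0 0;0 2.85 -10 0 0 0 0;0 2.85 -11 0 0 0 0;0 2.85 -12 0 0 0 0;0 2.85 -13 0 0 0 0'|sed -n '2p;6p;4p';python3 -m handwheel '0 0 -.2 0 0 0 0;0 0 -.4 0 0 0 0;0 0 -.4 0 0 0 0;0 0 -.4 0 0 0 .28;0 0 -.4 0 0 0 .28;0 0 -.4 0 0 0 .28;0 0 2 0 0 0 .28;0 0 5 0 0 0 .28'; python3 -m handwheel '0 0 3 0 0 0 .235; -.3 -4 4 0 0 -5 .235;-.6 -8 4 0 0 -10 .235;-.9 -12 4 0 0 -16 .235;-1.2 -16 4 0 0 -21.7 .235;-1.5 -20 4 0 0 -21.7 .235;-1.8 -24 4 0 0 -21.7 .235;-2.1 -28 4 0 0 -21.7 .235'|head -2;python3 -m handwheel '-.3 -4 0 0 0 0 .235;-.6 -8 0 0 0 0 .235;-.9 -12 0 0 0 0 .235;-1.2 -12.4 0 0 0 0 .235;-1.2 -12.4 0 0 0 0 .235;-1.2 -12.4 0 0 0 0 .235'; python3 - <<'E'
from m1 import *
w=shot('wrist','w11')
for k in blob(w,(60,150,110),(85,255,255),(200,100,500,300),3)[0]: print(k,onz(w,*k[0],.098).round(4))
print(status.observe()['position'])
E
```

```text
position: [0.5174, 0.3048, 0.0805]
ft_force: [0.5, 0.4, 0.7]
gripper_force: 40.2
time_s: 19.77
position: [0.5158, 0.3046, 0.129]
tool_rot: [[0.971, 0.237, -0.005], [0.237, -0.972, -0.002], [-0.005, 0.0, -1.0]]
ft_force: [0.5, 0.4, -0.5]
grip_width: 0.0239
gripper_force: 0.0
time_s: 20.43
position: [0.4954, 0.0233, 0.1706]
time_s: 20.93
position: [0.4837, -0.0987, 0.1704]
tool_rot: [[0.99, -0.14, -0.0], [-0.14, -0.99, 0.0], [-0.0, -0.0, -1.0]]
ft_force: [-0.1, 0.6, 0.0]
grip_width: 0.0201
gripper_force: 0.0
([325.7, 205.3], 755, [320, 168, 12, 79]) [ 0.4877 -0.1006  0.098 ]
[ 0.48385107 -0.09807139  0.17045392]
```

```bash
python3 -m handwheel '.1 -.2 -3 0 0 0 .235;.1 -.2 -6 0 0 0 .235;.1 -.2 -8 0 0 0 .235;.1 -.2 -8.9 0 0 0 .235;.1 -.2 -8.9 0 0 0 .235;.1 -.2 -8.9 0 0 0 .235' 40;python3 -m handwheel '0 0 0 0 0 0 0;0 0 0 0 0 0 0;0 0 0 0 0 0 0;0 0 0 0 0 0 0;0 0 .3 0 0 0 0;0 0 1 0 0 0 0;0 0 2 0 0 0 0;0 0 3 0 0 0 0'
```

```text
time_s: 21.48
position: [0.4854, -0.1003, 0.0821]
tool_rot: [[0.99, -0.138, 0.001], [-0.138, -0.99, -0.0], [0.001, 0.0, -1.0]]
ft_force: [0.0, 0.2, 1.1]
grip_width: 0.0203
gripper_force: 0.0
time_s: 22.15
position: [0.4847, -0.101, 0.1123]
tool_rot: [[0.99, -0.139, -0.0], [-0.139, -0.99, 0.0], [-0.0, 0.0, -1.0]]
ft_force: [-0.4, 0.1, -1.2]
grip_width: 0.0067
gripper_force: 40.4
```

```bash
python3 -m handwheel '0 0 3.5 0 0 0 0;0 0 7 0 0 0 0;0 1 10 0 0 0 0;.6 5 10 0 0 5 0;1.2 9 10 0 0 10 0;1.8 13 10 0 0 16 0;2.4 17 10 0 0 21.7 0;3 21 10 0 0 21.7 0'|head -2;python3 -m handwheel '.7 3.5 0 0 0 0 0;1.4 5.5 0 0 0 0 0;2.1 7 0 0 0 0 0;2.3 7 0 0 0 0 0;2.3 7 0 0 0 0 0'; python3 - <<'E'
from rack import *
w=shot('wrist','w12')
rack(w,(60,60,520,240)); shot('top','t12')
E
```

```text
time_s: 22.82
position: [0.5146, 0.1109, 0.2123]
time_s: 23.23
position: [0.5379, 0.1792, 0.2116]
tool_rot: [[0.971, 0.238, -0.0], [0.238, -0.971, -0.0], [-0.0, 0.0, -1.0]]
ft_force: [-0.6, -0.2, -1.3]
grip_width: 0.007
gripper_force: 40.3
O [0.5167 0.3049] size [101.8 245.2] yaw 13.8 tool yaw 13.7 pos [0.5377 0.1786 0.2116]
bay 1 [0.5387 0.2155] delta cm [0.1 3.7]
bay 2 [0.5277 0.2602] delta cm [-1.    8.16]
bay 3 [0.5167 0.3049] delta cm [-2.09 12.63]
bay 4 [0.5058 0.3495] delta cm [-3.19 17.1 ]
bay 5 [0.4948 0.3942] delta cm [-4.28 21.57]
```

View pics/w12.png

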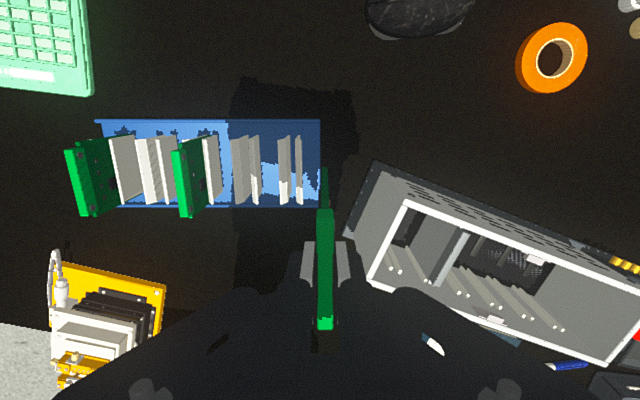

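Two boards stand in bays 5 and 3, and only the grey blank is left in the fixture. I place the third board in bay 1.

```bash
python3 -m handwheel '.1 3.7 -3 0 0 0 0;.1 3.7 -6 0 0 0 0;.1 3.7 -8 0 0 0 0;.1 3.7 -9 0 0 0 0;.1 3.7 -10 0 0 0 0;.1 3.7 -11 0 0 0 0;.1 3.7 -12 0 0 0 0;.1 3.7 -13 0 0 0 0'|sed -n '2p;6p;4p';python3 -m handwheel '0 0 -.2 0 0 0 0;0 0 -.3 0 0 0 0;0 0 -.3 0 0 0 0;0 0 -.3 0 0 0 .28;0 0 -.3 0 0 0 .28;0 0 -.3 0 0 0 .28;0 0 2 0 0 0 .28;0 0 5 0 0 0 .28'; python3 -m handwheel '0 0 4 0 0 0 .5; -.5 -4 8 0 0 0 1;-1 -8 9 0 0 -5 1;-1.5 -12 9 0 0 -10 1;-2 -16 9 0 0 -13.7 1;-2.5 -20 9 0 0 -13.7 1;-3 -24 9 0 0 -13.7 1;-3.5 -28 9 0 0 -13.7 1'|head -2;python3 -m handwheel '-.5 -4 0 0 0 0 1;-1 -8 0 0 0 0 1;-1.5 -12 0 0 0 0 1;-2 -16 0 0 0 0 1;-2.5 -20 0 0 0 0 1;-3 -24 0 0 0 0 1;-3 -24.5 0 0 0 0 1;-3 -24.5 0 0 0 0 1'; python3 - <<'E'
from h import *
shot('wrist','w13');i=shot('scene','s13');shot('top','t13')
E
```

```text
position: [0.5394, 0.2157, 0.0815]
ft_force: [-0.7, -0.5, -1.2]
gripper_force: 40.3
time_s: 24.67
position: [0.5378, 0.2158, 0.1301]
tool_rot: [[0.972, 0.237, -0.005], [0.237, -0.972, -0.001], [-0.005, -0.0, -1.0]]
ft_force: [0.4, 0.1, -0.9]
grip_width: 0.0238
gripper_force: 0.0
time_s: 25.33
position: [0.504, -0.06, 0.2218]
time_s: 26.0
position: [0.474, -0.3054, 0.221]
tool_rot: [[1.0, -0.003, -0.0], [-0.003, -1.0, 0.0], [-0.0, -0.0, -1.0]]
ft_force: [0.1, 0.6, -0.5]
grip_width: 0.0852
gripper_force: 0.0
```

View pics/w13.png

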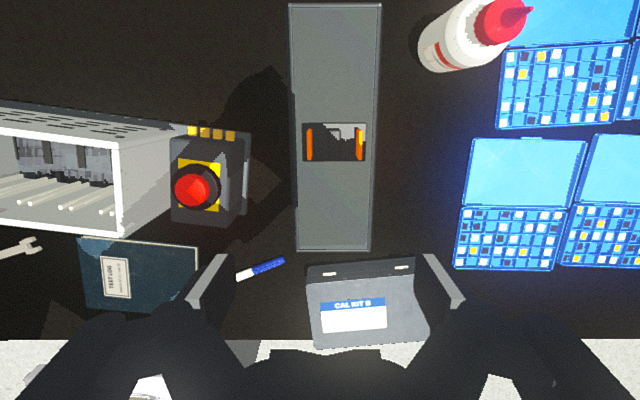

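The cover's tabs are at (309,144) and (361,143), and its plate corners are at about (290,4), (381,4), (371,251) and (297,251).

```bash
python3 - <<'E'
from m1 import *
w,t=load('w13'),load('t13')
r=sorted(blob(w,(3,120,60),(20,255,255),(290,110,380,175),2)[0]);print(r)
A,B=onz(w,*r[0][0],.040),onz(w,*r[1][0],.040);print(A,B,'mid',(A+B)/2,'tab line deg',np.degrees(np.arctan2(*(B-A)[[0,1]])))
rt=blob(t,(3,110,60),(20,255,255),(385,190,445,270),2)[0];print(rt)
if len(rt)==2:
    m=np.mean([k[0] for k in rt],0);print('tri',tri(w,np.mean([k[0] for k in r],0),t,m))
C=np.array([onz(w,*p,.025)[:2] for p in ((290,4),(381,4),(371,251),(297,251))]);print(C.round(4).tolist(),C.mean(0))
print('edges',[np.degrees(np.arctan2(d[1],d[0])).round(2) for d in (C[0]-C[3],C[1]-C[2],C[0]-C[1],C[3]-C[2])])
print(status.observe()['position'])
E
```

```text
[([309.0, 144.1], 191, [306, 128, 7, 33]), ([358.6, 145.9], 172, [355, 128, 8, 33])]
[ 0.50891836 -0.28960603  0.04      ] [ 0.50687575 -0.34163065  0.04      ] mid [ 0.50789705 -0.31561834  0.04      ] tab line deg -177.75158111947258
[([406.1, 221.5], 24, [405, 218, 4, 8]), ([385.0, 219.5], 2, [385, 219, 1, 2])]
tri (array([ 0.50717597, -0.29493873, -0.09180661]), np.float64(0.05912156925864805))
[[0.6412, -0.273], [0.6409, -0.3608], [0.3768, -0.3623], [0.3771, -0.2717]] [ 0.5089657  -0.31694707]
edges [np.float64(-0.29), np.float64(0.33), np.float64(89.81), np.float64(89.83)]
[ 0.47474673 -0.30200335  0.22154471]
```

```bash
python3 -m handwheel '3.5 -1.3 -4 0 0 0 1;3.5 -1.3 -8 0 0 0 1;3.5 -1.3 -12 0 0 0 1;3.5 -1.3 -15 0 0 0 1;3.5 -1.3 -17.5 0 0 0 1;3.5 -1.3 -19 0 0 0 1;3.5 -1.3 -19.4 0 0 0 1;3.5 -1.3 -19.4 0 0 0 1' 40;python3 -m handwheel '0 0 0 0 0 0 0; 0 0 0 0 0 0 0; 0 0 0 0 0 0 0; 0 0 0 0 0 0 0; 0 0 0 0 0 0 0; 0 0 0 0 0 0 0;0 0 0 0 0 0 0;0 0 0 0 0 0 0' 40
```

```text
time_s: 26.82
position: [0.5098, -0.3147, 0.0271]
tool_rot: [[1.0, 0.002, -0.001], [0.002, -1.0, 0.001], [-0.001, -0.001, -1.0]]
ft_force: [-0.2, 0.4, 0.1]
grip_width: 0.0853
gripper_force: 0.0
time_s: 27.48
position: [0.5103, -0.3161, 0.03]
tool_rot: [[1.0, 0.0, 0.003], [0.0, -1.0, -0.001], [0.003, 0.001, -1.0]]
ft_force: [-1.1, 5.7, 14.3]
grip_width: 0.0383
gripper_force: 40.0
```

```bash
python3 -m handwheel '0 0 1 0 0 0 0; 0 0 4 0 0 0 0; 0 0 8 0 0 0 0; 0 0 12 0 0 0 0; 0 0 16 0 0 0 0; 0 0 18.5 0 0 0 0; 0 0 18.5 0 0 0 0; 0 3 18.5 0 0 7 0' 40|sed -n '2p;4,5p'; python3 -m handwheel '0 3 0 0 0 7 0;0 6 0 0 0 14 0;0 9 0 0 0 21 0;-.3 12 0 0 0 28 0;-.5 15 0 0 0 35 0;-.7 18 0 0 0 42 0;-.9 21 0 0 0 49 0;-1 24 0 0 0 56 0'|head -2;python3 -m handwheel '-.1 2 0 0 0 7 0;-.2 3.5 0 0 0 14 0;-.3 3.9 0 0 0 19 0;-.3 3.9 0 0 0 19 0;-.3 3.9 0 0 0 19 0';python3 - <<'E'
from h import *
p=status.observe();y=p['tool_rot'][:,1];print(p['position'],np.degrees(np.arctan2(y[1],y[0])))
shot('wrist','w14');shot('scene','s14')
E
```

```text
position: [0.5095, -0.2898, 0.2137]
ft_force: [-0.1, 0.1, -4.4]
grip_width: 0.0378
time_s: 28.82
position: [0.4986, -0.0447, 0.212]
time_s: 29.23
position: [0.4962, -0.0071, 0.2121]
tool_rot: [[0.141, 0.99, -0.001], [0.99, -0.141, -0.0], [-0.0, -0.001, -1.0]]
ft_force: [0.0, -0.1, -2.4]
grip_width: 0.0376
gripper_force: 42.6
[ 0.49624356 -0.00714348  0.21211881] -8.123500098419616
```

View pics/w14.png

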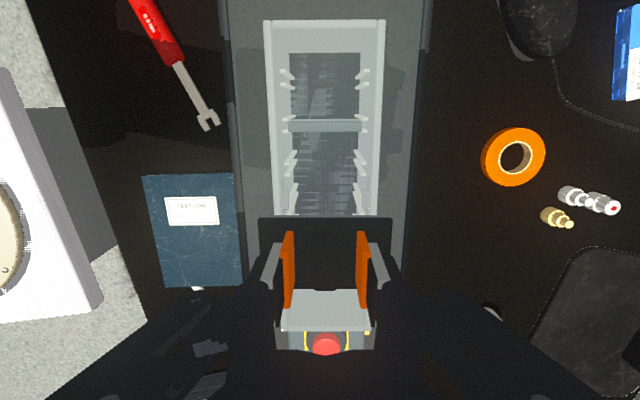

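The cover is held squeezed and level, aligned with the cage.

```bash
python3 -m handwheel '.1 .2 -2 0 0 0 0; .1 .2 -4 0 0 0 0; .1 .2 -5.5 0 0 0 0; .1 .2 -6.3 0 0 0 0;.1 .2 -7 0 0 0 0;.1 .2 -7.6 0 0 0 0;.1 .2 -8 0 0 0 0;.1 .2 -8 0 0 0 0'|sed -n '2,5p'; python3 -m handwheel '0 0 -.2 0 0 0 0;0 0 -.4 0 0 0 0;0 0 -.6 0 0 0 0;0 0 -.6 0 0 0 0'
```

```text
position: [0.4975, -0.0053, 0.1321]
tool_rot: [[0.139, 0.99, -0.0], [0.99, -0.139, 0.0], [0.0, -0.0, -1.0]]
ft_force: [-0.4, 0.1, -1.4]
grip_width: 0.0378
time_s: 30.33
position: [0.498, -0.0052, 0.1285]
tool_rot: [[0.139, 0.99, 0.002], [0.99, -0.139, -0.001], [-0.001, 0.003, -1.0]]
ft_force: [-5.5, 0.5, 15.3]
grip_width: 0.0376
gripper_force: 45.8
```

```bash
python3 -m handwheel '0 0 0 0 0 0 1;0 0 0 0 0 0 1;0 0 0 0 0 0 1;0 0 0 0 0 0 1;0 0 0 0 0 0 1;0 0 0 0 0 0 1;0 0 3 0 0 0 1;0 0 6 0 0 0 1'|sed -n '2,5p'; python3 -m handwheel '0 -1 4 0 0 0 1;0 -1 7 0 0 0 1;0 -1 7 0 0 0 1;0 -1 7 0 0 0 1;0 -1 7 0 0 0 1'|head -2; python3 - <<'E'
from m1 import *
w=shot('wrist','w15');s=shot('scene','s15');t=shot('top','t15')
r=sorted(blob(w,(3,120,60),(20,255,255),(250,120,400,250),2)[0]);print(r);print(onz(w,*np.mean([k[0] for k in r],0),.138))
os_=sorted(blob(s,(5,120,80),(18,255,255),(275,165,320,215),3)[0]);print(os_)
c=np.hstack([cv2.resize(w['color'],(480,300)),cv2.resize(s['color'][140:265,235:345],(264,300),interpolation=cv2.INTER_CUBIC)])
d=cv2.resize(t['color'][190:255,200:400],(744,242),interpolation=cv2.INTER_CUBIC);cv2.imwrite('pics/c15.png',np.vstack([c,d])[:,:,::-1])
E
```

```text
position: [0.4968, -0.005, 0.1862]
tool_rot: [[0.139, 0.99, -0.004], [0.99, -0.139, 0.001], [0.0, -0.004, -1.0]]
ft_force: [0.6, 0.0, -0.3]
grip_width: 0.0854
time_s: 31.42
position: [0.4972, -0.015, 0.2556]
[([294.3, 183.5], 288, [290, 164, 9, 40]), ([353.9, 183.4], 285, [350, 164, 9, 40])]
[ 0.49772502 -0.00669746  0.138     ]
[([288.8, 188.1], 18, [288, 185, 3, 7]), ([304.8, 188.0], 21, [303, 184, 4, 8])]
```

View pics/c15.png

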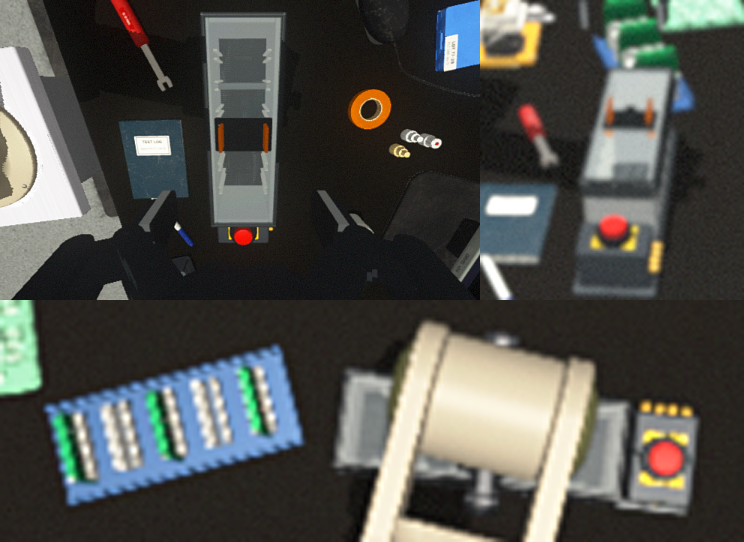

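Tabs, rib and button look as at the start, and three boards stand in bays 1, 3 and 5. One numeric check of the boards' height and of the cover, without another picture.

```bash
python3 - <<'E'
from m1 import *
t,s,w13=load('t15'),load('s15'),load('w12')
a=[k for k in blob(t,(60,110,60),(85,255,255),(205,195,290,250),5)[0] if k[1]>10];b=[k for k in blob(s,(60,110,40),(88,255,255),(280,138,330,172),5)[0] if k[1]>10]
O=np.array([.5167,.3045]);y=np.radians(13.8);R=np.array([[np.cos(y),-np.sin(y)],[np.sin(y),np.cos(y)]])
for k in a: print(k,'z.096 in rack mm',((onz(t,*k[0],.096)[:2]-O)@R*1000).round(1))
print(b)
for yy in (-92,0,92): print('expect bar ends in scene px',[np.round(proj(s,[*(O+R@[x,yy/1000]),.096]),1).tolist() for x in(-.03,.03)])
# cover plate corners at z=.123 in w15
w=load('w15');O=np.array([.497,-.006]);y=np.radians(-8.05);R=np.array([[np.cos(y),-np.sin(y)],[np.sin(y),np.cos(y)]])
for z in (.098,):
  for c in ((-.046,.134,.123),(.046,.134,.123),(-.046,-.134,.123),(.046,-.134,.123)): print('expected plate corner px',np.round(proj(w,[*(O+R@c[:2]),c[2]]),0))
E
```

```text
([242.2, 222.6], 63, [239, 214, 8, 19]) z.096 in rack mm [-1.3 -2.1]
([217.4, 228.5], 61, [214, 220, 8, 18]) z.096 in rack mm [ 1. 88.]
([267.2, 216.5], 52, [264, 208, 7, 18]) z.096 in rack mm [ -3.1 -93.2]
[([294.4, 142.3], 160, [286, 138, 18, 11]), ([301.3, 153.4], 143, [294, 147, 16, 13]), ([309.8, 163.6], 111, [300, 158, 18, 11])]
expect bar ends in scene px [[299.2, 162.6], [315.2, 159.8]]
expect bar ends in scene px [[292.7, 150.8], [308.2, 148.2]]
expect bar ends in scene px [[286.8, 139.9], [301.7, 137.5]]
expected plate corner px [265.  14.]
expected plate corner px [381.  14.]
expected plate corner px [280. 303.]
expected plate corner px [367. 303.]
```

```bash
python3 -c "
from rig import env
print(env.close_job())"
```

```text
the job is handed in; nothing more can be done
None
```

I pressed and released the stop button, stood the three green boards in rack bays 1, 3 and 5, left the blank in its slot and refitted the cover with both tabs sprung out; the job is handed in at about 31 s, with no verdict returned.

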